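Change the heel in the vise

TASK

Lift the finished heel out of the open bench vise and lay or stand it in the plywood tray. Then take the tall straight-sided raw heel (the one like it, not the low one or the conical one) from the board, stand it upright on the vise's bed between the jaws, in the middle of their width with its flat sides towards them, and crank the handle clockwise until the jaw clamps it firmly. Leave it clamped, and do not disturb anything else on the bench.

Things in the scene. Friction and masses are not known exactly. Their poses are not given: they have to be found in the camera images.
- vise: Grey iron bench vise, fixed. Origin on the bench under it; x runs along the screw from the crank (-x, robot side) to the fixed jaw, z up. Base 215 mm long (x -85 to 130), 110 wide, foot flange 150 wide, 18 high. Flat bed 60 mm above the bench; work stands on it. Bearing block x -78 to -50, 90 wide, top at 120 mm. Jaws 100 mm wide, tops 110 mm above the bench.
- fixed_jaw: The far, fixed jaw of the vise. Origin at the foot of its clamping face (on the bed, middle of the width), 95 mm to +x of the vise's origin; axes as the vise's, the face looks to -x. 34 mm thick, 100 mm wide, 50 mm high.
- jaw: The moving jaw. Origin at the foot of its clamping face (on the bed, middle of the width); axes as the vise's, the face looks to +x, at the fixed jaw. Face 100 mm wide, 50 mm high; the block behind it is 50 mm long. Only the crank moves it. The gap between the faces is 48 to 60 mm at the start.
- crank (a joint): Crank angle, rad. 0: arm straight up, jaw gap 60 mm. Grows clockwise seen from the robot (handle from the top to the vise's -y, then down); gap = 60 mm - 1.91 mm per rad (12 mm a turn). Stops at -0.3 and 14.5; starts at 0 to 6.28. Friction 0.1 N m (2 N at the handle): stays, and keeps its clamping, when let go. Once the jaw meets the work it gives some tenths of a rad; 6 to 10 N more is firm.
- crank_axis (a point): Fixed point on the crank's axis, 138 mm to -x of the vise's origin, 100 mm above the bench, at the same place along the screw as crank_grip. The screw is captive: turning does not move the crank along its axis.
- crank_grip (a point): On the axis of the crank's handle: a wooden sleeve, 20 mm diameter, parallel to the vise's x, spinning freely on its pin 50 mm off the crank's axis. It runs from 34 mm to -x of this point (free end) to 42 mm to +x, where the arm (20 wide, 10 thick) and hub (26 mm diameter) begin. Circles 50 to 150 mm above the bench; a gripper pointing down, fingers either side, can follow it all round.
- raw_heel: The raw heel: tall straight block of plain beech, 90 mm high, flat sides 36 mm apart (its y), 62 mm long (its x, from -31 to +31), one end (+x) fully rounded with 18 mm radius. Stands upright on the board among two others. Origin at the centre of its underside, z up. About 0.14 kg.
- done_heel: The finished heel: same shape and size as the raw heel (90 mm high, 36 mm between flat sides along its y, 62 mm long along its x, rounded end +x), dark stained wood. At the start it stands loose on the vise's bed in the gap, flat sides towards the jaws. Origin at the centre of its underside, z up.
- tray: Shallow open plywood tray, fixed, 150 mm (x) by 190 mm (y) outside, 35 mm high, walls and floor 6 mm thick. Origin at the centre of its underside, z up. Left or right of the vise.
- board: Flat plywood board, fixed, 170 mm (x) by 190 mm (y), 12 mm thick, on the other side of the vise from the tray; three heels stand on it about 80 to 95 mm apart. Origin at the centre of its underside.
- low_heel: Bystander: beech heel of the raw heel's outline (62 by 36 mm) but only 55 mm high, on the board. Origin at the centre of its underside.
- cone_heel: Bystander: round tapered beech heel, 90 mm high, 52 mm diameter at the foot, 34 mm at the top, on the board. Origin at the centre of its underside.
- glue: Bystander: white plastic glue bottle, 54 mm diameter, 150 mm high, standing beside the vise. Origin at the centre of its underside.
- jar: Bystander: amber glass jar with a steel lid, 68 mm diameter, 75 mm high, standing beside the vise. Origin at the centre of its underside.
- hammer: Bystander: hammer 200 mm long lying behind the vise. Origin under its middle.
- pen_cup: Bystander: round blue cup with pens, 72 mm diameter, 90 mm high (pens to 146 mm), standing behind the vise. Origin at the centre of its underside.
- cork: Bystander: cork sanding block 100 by 60 by 35 mm, lying nearer the robot. Origin at the centre of its underside.
Not all that is in view belongs to the job. Leave any blue or red look-alike of the raw_heel alone.

How it is judged:
By the outcome, as a careful person would: the job done as asked, in the order asked, and still so for the second after the job is handed in, with the robot touching nothing.
It also fails if it takes over 72 s, if anything falls off the work surface, if the arm or the gripper's body presses on something with over 40 N, if the wrist force passes 120 N, or if a joint passes its speed limit or range.

ROBOT

A 6-joint arm with a two-finger parallel gripper is mounted at the origin on the work surface. World frame = base frame: x ahead of the robot, y to its left, z up, the work surface at z = 0. Lengths are in mm, angles in degrees, forces in N, time in s.
With the tool pointing down it reaches from about 325 to 925 mm from the base axis. Payload 3.1 kg.
Tool frame: the origin (TCP) lies at the very end of the fingers, on their centre line; the grasp point (between the pads) lies grasp_offset behind it (grasp_offset is the distance from the TCP to the grasp point, in mm); z points along the fingers, y is the line along which they close (so a half turn about z gives the same grasp; the last joint's range is limited). The gripper opens to 85 mm and grips with 20 to 120 N. Pads are 22 mm wide; open, the fingers measure 114 mm over their backs; the gripper's body (76 mm by 85 mm) begins 54 mm behind the grasp point. The pads swing forward as they close: fully open they stand 13 mm farther back than shut.
Start: joints at [-80.741, 12.427, 92.441, -0, 75.132, -6.429], TCP at [169.016, -601.725, 231.3] pointing down, gripper open.
Joint ranges: [-157.48, 157.48], [-44.54, 120.13], [17.64, 146.25], [-64.5, 244.5], [7.68, 150.69], [-147.95, 147.95]. Speed limits (degrees/s): [159.86, 159.86, 180, 180, 180, 180].

INTERFACE

Orientations are given as [roll, pitch, yaw] about the fixed x, y, z axes, in that order (R = Rz(yaw) Ry(pitch) Rx(roll)).
In Python, from station import * gives the robot as it stands. Calls block until the motion is done:
- goto(position, orientation): joint-space move of the TCP to a pose.
- move_l(position, attitude=None, speed=150): straight line of the TCP; attitude=None keeps the orientation; speed is the mean speed in mm/s.
- move_j(angles): joint-space move.
- grip(opening, squeeze=None): finger opening in mm; squeeze is the grip in N (None keeps the last); returns when the fingers have stopped.
- wait(seconds).
- solve_ik(position, orientation): joint angles nearest the present ones, or None.
- get_obs(): the state.
- get_image(name): name is "side" or "top" or "wrist"; returns the picture (384x512x3 uint8, red, green, blue); there is no depth.
- get_calibration(name): a dict with "fx", "fy", "cx", "cy" (pixels), "R" (3x3) and "t" (3): a world point X has camera coordinates R X + t; the wrist camera has in their place "mount" (4x4, takes a point from camera to tool coordinates, whose origin is the TCP and whose axes are the flange's). Camera axes: x right, y down, z forward; pixel columns grow to the right and rows downward; lengths in mm; the calibration is good to about 2 mm. A picture is of the moment at which its call begins: read the wrist's pose just before it. get_calibration takes no time and is no camera call.
A pose or a line that the arm cannot do raises Unreachable and nothing moves.
- sign_off(): hands the job in; it is judged then, once.
Trained networks look in the newest picture that a camera, given by its name, has taken for a name from the list of things; names that differ only in an ending like _2 or _b are one class to them, and where a whole thing is asked for, a point or a joint stands for the part that bears it (a point fixed in the world has none). Each returns a list of dicts, best first, with "score" (0 to 1); they miss things now and then, are a little off and sometimes report something else, mostly with a low value. They report only what shows in the picture. A call takes as long as a camera call. They do not tell look-alikes from the thing itself.
- spot_in(name, camera): "extent" ([centre column, centre row, width, height] in pixels, round what is visible of it).
- regions_of(name, camera): "region" (384x512 bool, what is visible of it) and "extent" ([centre column, centre row, width, height] in pixels, round what is visible of it).
The state is a dict: "t": time; "joint_pos": joint angles; "qvel": joint speeds; "effort": joint torques, N m; "tcp_pos": TCP position; "ee_rot": TCP orientation; "wrist_force": force on the tool from outside, world axes, zero at the start; "moment": the same for the moment, N m; "grip_width": finger opening in mm; "grip_force": force on a finger pad.
Only numpy, scipy, OpenCV 4.12 (cv2) and the standard library are available. Lean on these libraries where they do the work, as an engineer would, in place of code of your own. Each camera call takes 0.05 s, during which the arm holds its last target. There are 200 camera calls.

## Working session

There is one attempt and no reset: what is moved stays moved. The work goes in short steps, each a Python script; the robot and the scene stay as the last script left them, time stands still between calls to the robot, and variables do not carry over. Pictures are saved under pics/ and viewed, at most 10 in all, crops included, and the job is handed in when it is done.

```bash
ls; mkdir -p pics; python3 - <<'E'
from station import *
import cv2, numpy as np
o=get_obs(); print({k:np.round(v,2).tolist() if not isinstance(v,dict) else v for k,v in o.items()})
for c in ("top","side"):
    im=get_image(c); cv2.imwrite(f"pics/{c}0.png",im[:,:,::-1])
    k=get_calibration(c); print(c,{a:np.round(b,3).tolist() for a,b in k.items()})
    for n in ["vise","fixed_jaw","jaw","crank_grip","raw_heel","done_heel","tray","board","low_heel","cone_heel","glue","jar"]:
        print(n,[(round(d["score"],2),np.round(d["extent"]).tolist()) for d in spot_in(n,c)[:3]])
print({a:np.round(b,3).tolist() for a,b in get_calibration("wrist").items()})
a=cv2.imread("pics/top0.png");b=cv2.imread("pics/side0.png")
E
```

```text
pics
{'t': 0.0, 'joint_pos': [-80.74, 12.48, 92.53, -0.0, 75.13, -6.43], 'qvel': [0.09, 0.04, 0.08, 0.08, -0.08, 0.01], 'effort': [0.0, -39.68, -30.39, 0.0, 0.01, 0.0], 'tcp_pos': [168.87, -600.91, 229.96], 'ee_rot': [-179.86, -0.01, 15.69], 'wrist_force': [-0.17, -0.11, 0.33], 'moment': [0.0, -0.07, -0.0], 'grip_force': 0.0, 'grip_width': 85.18}
top {'fx': 346.605, 'fy': 346.605, 'cx': 254.171, 'cy': 191.436, 'R': [[-0.025, -1.0, 0.005], [-0.998, 0.025, -0.062], [0.062, -0.006, -0.998]], 't': [-1.034, 511.06, 1085.514]}
vise [(0.58, [243.0, 173.0, 52.0, 103.0]), (0.34, [236.0, 133.0, 35.0, 21.0])]
fixed_jaw [(0.57, [234.0, 132.0, 35.0, 26.0])]
jaw [(0.68, [243.0, 163.0, 36.0, 25.0])]
crank_grip [(0.7, [255.0, 214.0, 7.0, 22.0]), (0.32, [362.0, 217.0, 27.0, 25.0])]
raw_heel [(0.88, [354.0, 147.0, 28.0, 20.0]), (0.87, [355.0, 259.0, 26.0, 20.0]), (0.86, [299.0, 256.0, 18.0, 25.0])]
done_heel [(0.75, [238.0, 142.0, 21.0, 20.0])]
tray [(0.87, [156.0, 195.0, 74.0, 62.0]), (0.3, [329.0, 214.0, 18.0, 19.0])]
board [(0.64, [341.0, 205.0, 65.0, 57.0]), (0.44, [346.0, 190.0, 23.0, 16.0])]
low
[... 621 characters left out ...]
, 240.0, 33.0, 34.0]), (0.78, [127.0, 329.0, 40.0, 43.0])]
done_heel [(0.87, [310.0, 181.0, 11.0, 37.0]), (0.64, [198.0, 164.0, 31.0, 29.0])]
tray [(0.58, [255.0, 155.0, 51.0, 43.0])]
board [(0.75, [246.0, 306.0, 79.0, 81.0]), (0.34, [237.0, 272.0, 16.0, 35.0])]
low_heel [(0.97, [266.0, 296.0, 20.0, 34.0])]
cone_heel [(0.64, [238.0, 271.0, 16.0, 33.0])]
glue [(0.55, [328.0, 254.0, 30.0, 50.0]), (0.43, [344.0, 182.0, 31.0, 42.0])]
jar [(0.71, [307.0, 160.0, 22.0, 30.0]), (0.24, [227.0, 308.0, 32.0, 46.0])]
{'fx': 284.695, 'fy': 284.695, 'cx': 252.683, 'cy': 195.251, 'mount': [[-0.0, -0.948, -0.317, 81.693], [1.0, -0.001, 0.001, -1.56], [-0.001, -0.317, 0.948, -143.534], [0.0, 0.0, 0.0, 1.0]]}
```

```bash
python3 - <<'E'
import cv2
for c,(x0,y0,x1,y1) in {"top":(100,90,420,300),"side":(90,110,410,350)}.items():
    a=cv2.imread(f"pics/{c}0.png")[y0:y1,x0:x1]
    cv2.imwrite(f"pics/{c}0z.png",cv2.resize(a,None,fx=2.5,fy=2.5,interpolation=cv2.INTER_CUBIC))
E
```

```text
(no output)
```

View pics/top0z.png

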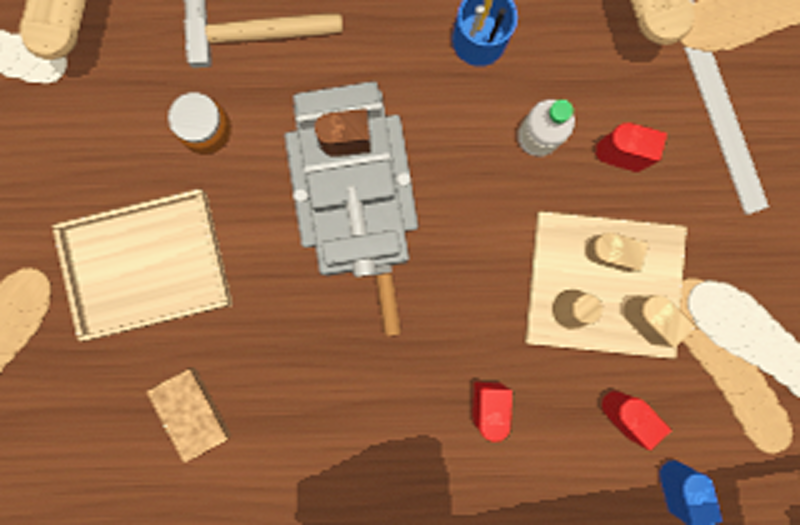

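View pics/side0z.png

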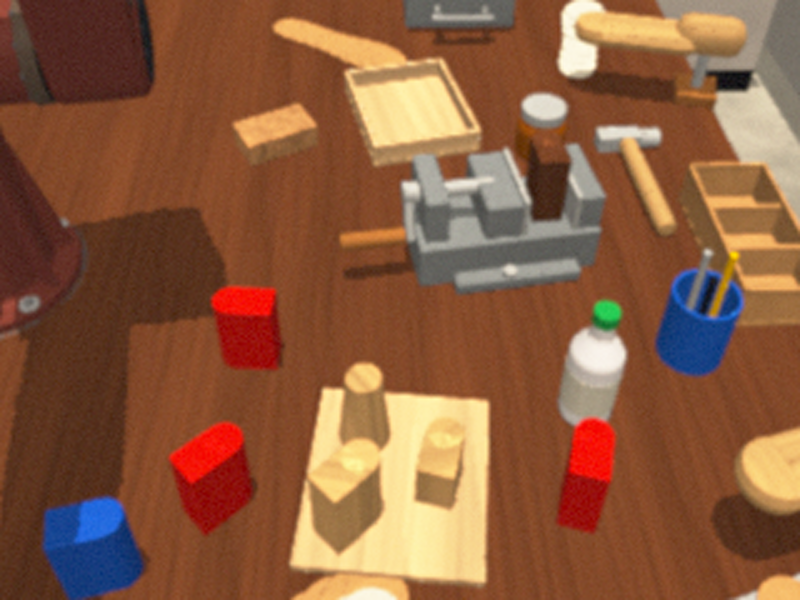

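Top view: the vise is at about (240,162), the done heel at (238,142) in it, the tray at (156,195), and the board at (341,205) carrying the low heel (346,190), the cone (331,215) and a tall straight block (364,218). The red and blue look-alikes stand off the board. In the side view the raw heel is at about (228,308). Next I'll take closer wrist views and fit the models to them.

```bash
cat > h.py <<'E'
from station import *
import numpy as np, cv2, pickle
from scipy.spatial.transform import Rotation as Ro
from scipy.optimize import minimize
def rot(e): return Ro.from_euler('xyz',e,degrees=True).as_matrix()
def cam(name,obs=None):
    k=get_calibration(name); K=np.array([[k['fx'],0,k['cx']],[0,k['fy'],k['cy']],[0,0,1]])
    if name!='wrist': return K,np.array(k['R']),np.array(k['t'])
    T=np.eye(4); T[:3,:3]=rot(obs['ee_rot']); T[:3,3]=obs['tcp_pos']
    M=np.linalg.inv(T@np.array(k['mount'])); return K,M[:3,:3],M[:3,3]
def proj(c,X):
    K,R,t=c; p=(np.atleast_2d(X)@R.T+t)@K.T; return p[:,:2]/p[:,2:]
def back(c,uv,z):
    K,R,t=c; d=R.T@np.linalg.inv(K)@[uv[0],uv[1],1]; C=-R.T@t; return C+d*(z-C[2])/d[2]
def place(P,x,y,z,yaw):
    c,s=np.cos(np.radians(yaw)),np.sin(np.radians(yaw))
    return P@np.array([[c,-s,0],[s,c,0],[0,0,1]]).T+[x,y,z]
def box(x0,x1,y0,y1,z0,z1): return np.array([[x,y,z] for x in(x0,x1) for y in(y0,y1) for z in(z0,z1)],float)
def heel(h=90):
    a=np.radians(np.linspace(-90,90,13)); o=np.vstack([[[-31,-18],[-31,18]],np.c_[13+18*np.cos(a),18*np.sin(a)]])
    return np.vstack([np.c_[o,0*o[:,:1]],np.c_[o,0*o[:,:1]+h]])
def fill(m,c,P):
    cv2.fillConvexPoly(m,cv2.convexHull((proj(c,P)*16).round().astype(np.int32)),1,shift=4)
def iou(parts,c,reg,hide=()):
    m=np.zeros(reg.shape,np.uint8)
    for P in parts: fill(m,c,P)
    for P in hide: fill(m,c,P) if False else None
    return (m.astype(bool)&reg).sum()/max(1,(m.astype(bool)|reg).sum())
def soft(parts,c,reg):   # blurred-mask difference: smoother than IoU
    m=np.zeros(reg.shape,np.uint8)
    for P in parts: fill(m,c,P)
    g=lambda a: cv2.GaussianBlur(a.astype(np.float32),(0,0),1.5)
    return ((g(m)-g(reg))**2).sum()/max(1,reg.sum())
def look(pos,yaw,names,tag):
    goto(pos,[180,0,yaw]); wait(.15); o=get_obs(); im=get_image('wrist'); cv2.imwrite(f'pics/{tag}.png',im[:,:,::-1])
    d={'obs':o,'im':im,'r':{n:regions_of(n,'wrist')[:4] for n in names}}
    pickle.dump(d,open(f'{tag}.pkl','wb'))
    for n in names: print(tag,n,[(round(a['score'],2),np.round(a['extent']).tolist()) for a in d['r'][n]])
    return d
E
python3 - <<'E'
from h import *
t=cam('top')
for n,uv,z in [("vise",(240,162),110),("done",(238,142),150),("grip",(255,214),100),("raw",(364,218),100),("tray",(156,195),30),("board",(341,205),12),('glue',(322,136),140),('jar',(179,137),75)]:
    print(n,back(t,uv,z).round())
for p in [(330,-240,330),(480,40,330),(480,-100,330),(450,250,330)]:
    for yaw in (-180,-150,-90,-60,0,30,60,90,150): 
        q=solve_ik(p,[180,0,yaw]); 
        print(p,yaw,None if q is None else np.round(q).tolist())
E
```

```text
vise [592.  26. 110.]
done [643.  29. 150.]
grip [440. -14. 100.]
raw [ 420. -332.  100.]
tray [506. 294.  30.]
board [ 461. -289.   12.]
glue [ 657. -210.  140.]
jar [678. 210.  75.]
(330, -240, 330) -180 [-46.0, -20.0, 112.0, 0.0, 87.0, -136.0]
(330, -240, 330) -150 None
(330, -240, 330) -90 [-46.0, -20.0, 112.0, -0.0, 87.0, 134.0]
(330, -240, 330) -60 [-46.0, -20.0, 112.0, -0.0, 87.0, 104.0]
(330, -240, 330) 0 [-46.0, -20.0, 112.0, -0.0, 87.0, 44.0]
(330, -240, 330) 30 [-46.0, -20.0, 112.0, -0.0, 87.0, 14.0]
(330, -240, 330) 60 [-46.0, -20.0, 112.0, 0.0, 87.0, -16.0]
(330, -240, 330) 90 [-46.0, -20.0, 112.0, 0.0, 87.0, -46.0]
(330, -240, 330) 150 [-46.0, -20.0, 112.0, 0.0, 87.0, -106.0]
(480, 40, 330) -180 [-4.0, -9.0, 104.0, 0.0, 85.0, -94.0]
(480, 40, 330) -150 [-4.0, -9.0, 104.0, 0.0, 85.0, -124.0]
(480, 40, 330) -90 None
(480, 40, 330) -60 [-4.0, -9.0, 104.0, -0.0, 85.0, 146.0]
(480, 40, 330) 0 [-4.0, -9.0, 104.0, -0.0, 85.0, 86.0]
(480, 40, 330) 30 [-4.0, -9.0, 104.0, -0.0, 85.0, 56.0]
(480, 40, 330) 60 [-4.0, -9.0, 104.0, -0.0, 85.0, 26.0]
(480, 40, 330) 90 [-4.0, -9.0, 104.
[... 336 characters left out ...]
.0, 70.0]
(480, -100, 330) 30 [-20.0, -8.0, 103.0, -0.0, 85.0, 40.0]
(480, -100, 330) 60 [-20.0, -8.0, 103.0, -0.0, 85.0, 10.0]
(480, -100, 330) 90 [-20.0, -8.0, 103.0, 0.0, 85.0, -20.0]
(480, -100, 330) 150 [-20.0, -8.0, 103.0, 0.0, 85.0, -80.0]
(450, 250, 330) -180 [21.0, -5.0, 100.0, 0.0, 85.0, -69.0]
(450, 250, 330) -150 [21.0, -5.0, 100.0, 0.0, 85.0, -99.0]
(450, 250, 330) -90 None
(450, 250, 330) -60 None
(450, 250, 330) 0 [21.0, -5.0, 100.0, -0.0, 85.0, 111.0]
(450, 250, 330) 30 [21.0, -5.0, 100.0, -0.0, 85.0, 81.0]
(450, 250, 330) 60 [21.0, -5.0, 100.0, -0.0, 85.0, 51.0]
(450, 250, 330) 90 [21.0, -5.0, 100.0, -0.0, 85.0, 21.0]
(450, 250, 330) 150 [21.0, -5.0, 100.0, 0.0, 85.0, -39.0]
```

```bash
python3 - <<'E'
from h import *
H=["raw_heel","low_heel","cone_heel","board"]; V=["vise","jaw","fixed_jaw","done_heel","crank_grip"]
look([430,-300,330],40,H,"w1")
look([400,-260,330],90,H,"w2")
look([560,-20,330],90,V,"w3")
look([520,20,330],0,V,"w4")
print(get_obs()['t'])
ims=[cv2.imread(f"pics/w{i}.png") for i in (1,2,3,4)]
m=np.vstack([np.hstack(ims[:2]),np.hstack(ims[2:])]); cv2.imwrite("pics/wall.png",cv2.resize(m,(800,600),interpolation=cv2.INTER_AREA))
E
```

```text
w1 raw_heel [(0.96, [205.0, 222.0, 26.0, 52.0]), (0.82, [203.0, 285.0, 38.0, 61.0]), (0.74, [118.0, 146.0, 64.0, 50.0]), (0.71, [269.0, 181.0, 28.0, 56.0])]
w1 low_heel [(0.6, [288.0, 114.0, 42.0, 45.0])]
w1 cone_heel [(0.65, [229.0, 131.0, 34.0, 37.0])]
w1 board [(0.71, [264.0, 123.0, 158.0, 152.0])]
w2 raw_heel [(0.88, [188.0, 65.0, 59.0, 41.0]), (0.79, [266.0, 213.0, 39.0, 55.0]), (0.79, [132.0, 228.0, 61.0, 44.0]), (0.69, [406.0, 197.0, 59.0, 55.0])]
w2 low_heel [(0.6, [318.0, 181.0, 38.0, 48.0])]
w2 cone_heel [(0.91, [278.0, 150.0, 38.0, 34.0])]
w2 board [(0.76, [295.0, 168.0, 121.0, 121.0])]
w3 vise [(0.66, [261.0, 118.0, 220.0, 107.0])]
w3 jaw [(0.57, [280.0, 126.0, 49.0, 85.0])]
w3 fixed_jaw [(0.59, [352.0, 116.0, 40.0, 87.0])]
w3 done_heel [(0.79, [328.0, 123.0, 49.0, 57.0])]
w3 crank_grip [(0.68, [175.0, 153.0, 52.0, 21.0]), (0.43, [223.0, 305.0, 28.0, 46.0])]
w4 vise [(0.9, [246.0, 116.0, 112.0, 228.0]), (0.64, [479.0, 223.0, 66.0, 56.0])]
w4 jaw [(0.93, [247.0, 108.0, 84.0, 53.0])]
w4 fixed_jaw [(0.56, [234.0, 25.0, 92.0, 50.0])]
w4 done_heel [(0.88, [241.0, 52.0, 62.0, 45.0])]
w4 crank_grip [(0.89, [274.0, 206.0, 18.0, 50.0])]
7.9
```

View pics/wall.png

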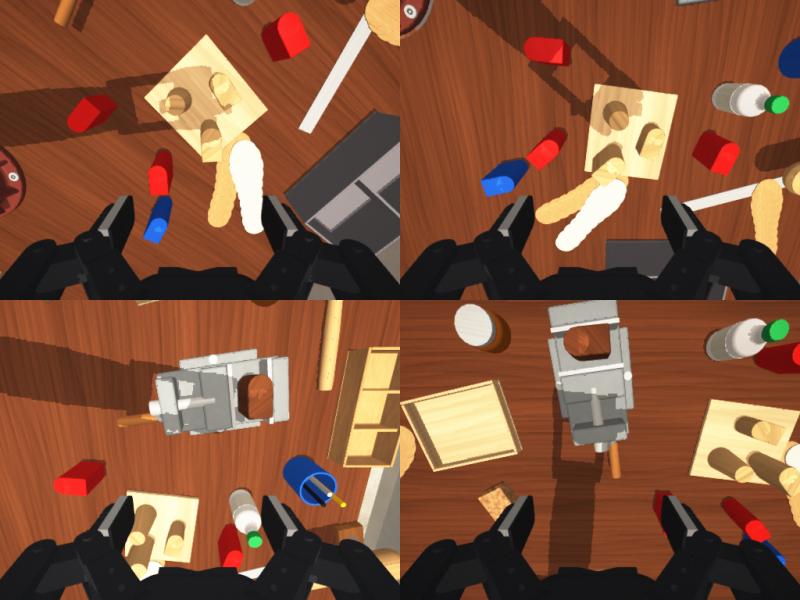

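Crop w1 shows the raw heel at (269,181) and w2 shows it at (266,213), on the board. The low heel is at (288,114)/(318,181) and the cone at (229,131)/(278,150). Next I'll fit the models.

```bash
cat > fit1.py <<'E'
from h import *
W={i:pickle.load(open(f'w{i}.pkl','rb')) for i in (1,2,3,4)}
C={i:cam('wrist',W[i]['obs']) for i in W}
def best(f,starts):
    r=[minimize(f,s,method='Nelder-Mead',options=dict(initial_simplex=np.vstack([s]+[np.array(s)+d for d in np.diag(np.array(st))]),xatol=.05,fatol=1e-5,maxiter=600)) for s,st in starts]
    r.sort(key=lambda a:a.fun); return r
# raw heel
get_image('side'); sr=[a for a in regions_of('raw_heel','side') if abs(a['extent'][0]-228)<12 and abs(a['extent'][1]-308)<15]
get_image('top'); tr=[a for a in regions_of('raw_heel','top') if abs(a['extent'][0]-364)<10 and abs(a['extent'][1]-218)<10]
print('side',[s['extent'] for s in sr],'top',[s['extent'] for s in tr])
v=[(C[1],W[1]['r']['raw_heel'][3]['region']),(C[2],W[2]['r']['raw_heel'][1]['region'])]
vs=v+[(cam('side'),s['region']) for s in sr[:1]]
for nm,vv in (('wrist',v),('all',vs)):
    f=lambda p:sum(soft([place(heel(),*p)],c,r) for c,r in vv)
    R=best(f,[((420,-325,12,y),(10,10,10,20)) for y in range(-180,180,45)])
    for r in R[:3]: print('raw',nm,r.x.round(1),round(r.fun,3),[round(iou([place(heel(),*r.x)],c,g),3) for c,g in vv])
# height from the top face alone would need corners; check with free height
R=best(lambda p:sum(soft([place(heel(p[4]),*p[:4])],c,r) for c,r in vs),[(tuple(R[0].x)+(90,),(5,5,5,10,8))]); print('raw free h',R[0].x.round(1),R[0].fun.round(3))
# vise: x y yaw gap, heel x y z yaw
g=lambda i,n:W[i]['r'][n][0]['region']
def vf(p):
    x,y,yaw,gap,z=p; s=0
    for i in (3,4):
        fj=box(95,129,-50,50,0,50); mj=box(95-gap-50,95-gap,-50,50,0,50)
        if i==3: s+=soft([place(fj,x,y,z,yaw)],C[i],g(i,'fixed_jaw'))
        s+=soft([place(mj,x,y,z,yaw)],C[i],g(i,'jaw'))
        base=[box(-85,130,-55,55,-60,0),box(-85,130,-75,75,-60,-42) if False else box(-78,-50,-45,45,-60,60),fj,mj]
    return s
R=best(vf,[((575,20,w,54,60),(10,10,6,5,5)) for w in (0,6,12,-6)])
for r in R[:3]: print('vise',r.x.round(1),r.fun.round(3))
f=lambda p:sum(soft([place(heel(),*p)],C[i],g(i,'done_heel')) for i in (3,4))
R=best(f,[((640,25,60,y),(10,10,10,15)) for y in (-85,95,-75,105)])
for r in R[:3]: print('done',r.x.round(1),r.fun.round(3),[round(iou([place(heel(),*r.x)],C[i],g(i,'done_heel')),3) for i in (3,4)])
# handle
hb=[np.c_[np.full(12,x),10*np.cos(np.arange(12)*np.pi/6),10*np.sin(np.arange(12)*np.pi/6)] for x in (-34,42)]
f=lambda p:sum(soft([place(np.vstack(hb),*p)],C[i],g(i,'crank_grip')) for i in (3,4))
R=best(f,[((440,-20,z,5),(8,8,15,6)) for z in (60,90,120)])
for r in R[:3]: print('grip',r.x.round(1),r.fun.round(3),[round(iou([place(np.vstack(hb),*r.x)],C[i],g(i,'crank_grip')),3) for i in (3,4)])
E
python3 fit1.py; python3 -c "
from h import *
for i in (3,4):
    w=pickle.load(open(f'w{i}.pkl','rb'));im=w['im'][:,:,::-1].copy()
    for n,c in (('jaw',(0,0,255)),('fixed_jaw',(0,255,0)),('done_heel',(255,0,0)),('crank_grip',(0,255,255))):
        k,_=cv2.findContours(w['r'][n][0]['region'].astype(np.uint8),0,1); cv2.drawContours(im,k,-1,c,1)
    cv2.imwrite(f'pics/m{i}.png',cv2.resize(im[0:260,110:410],None,fx=2,fy=2))
a=cv2.imread('pics/m3.png');b=cv2.imread('pics/m4.png');cv2.imwrite('pics/m34.png',cv2.resize(np.hstack([a,b]),(800,347)))
"
```

```text
side [[229.4, 308.7, 25.6, 48.0]] top [[362.4, 216.4, 30.7, 22.1]]
raw wrist [ 420.9 -338.6    7.2   42.9] 0.023 [np.float64(0.939), np.float64(0.944)]
raw wrist [ 421.1 -338.6    7.4   43.2] 0.023 [np.float64(0.936), np.float64(0.945)]
raw wrist [ 421.1 -338.6    7.3   42.8] 0.023 [np.float64(0.938), np.float64(0.945)]
raw all [ 421.5 -337.7   11.7   43.1] 0.048 [np.float64(0.928), np.float64(0.936), np.float64(0.903)]
raw all [ 421.8 -337.1   11.3   43.8] 0.049 [np.float64(0.93), np.float64(0.932), np.float64(0.905)]
raw all [ 421.8 -337.3   11.8   44. ] 0.051 [np.float64(0.923), np.float64(0.929), np.float64(0.902)]
raw free h [ 421.2 -337.6   18.9   44.1   79.5] 0.02
vise [580.3  25.8   7.3  57.8  48.3] 0.42
vise [580.4  26.2   7.4  57.9  51.1] 0.423
vise [578.7  26.    7.4  56.7  52.3] 0.425
done [648.9  35.4  55.2  95.1] 0.018 [np.float64(0.941), np.float64(0.966)]
done [649.3  35.1  53.7  95.5] 0.018 [np.float64(0.945), np.float64(0.959)]
done [649.8  31.6  54.  -83.7] 0.096 [np.float64(0.894), np.float64(0.886)]
grip [433.8 -17.   36.7   5.9] 0.146 [np.float64(0.805), np.float64(0.786)]
grip [439.1 -14.6  54.4   6.5] 0.179 [np.float64(0.808), np.float64(0.794)]
grip [440.6 -13.8  55.1   5.1] 0.194 [np.float64(0.77), np.float64(0.806)]
```

View pics/m34.png

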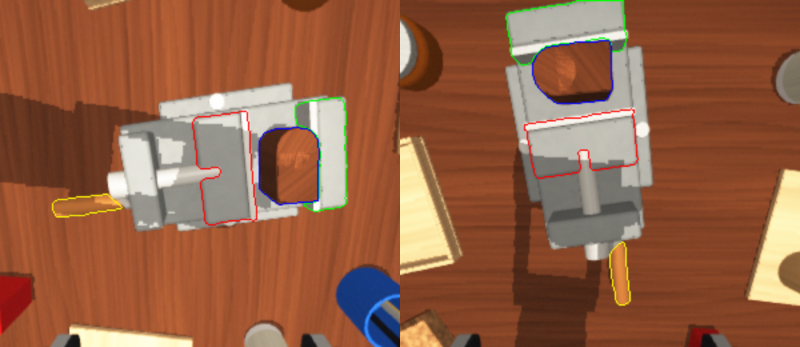

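```bash
cat > fit2.py <<'E'
from h import *
W={i:pickle.load(open(f'w{i}.pkl','rb')) for i in (3,4)}
C={i:cam('wrist',W[i]['obs']) for i in W}
g=lambda i,n:W[i]['r'][n][0]['region']
blur=lambda a: cv2.GaussianBlur(a.astype(np.float32),(0,0),1.5)
def part(P,c,r,ignore=None):
    m=np.zeros(r.shape,np.uint8)
    for q in P: fill(m,c,q)
    d=(blur(m)-blur(r))**2
    if ignore is not None: d=d[~ignore]
    return d.sum()/r.sum()
hull=lambda r:(lambda m:(cv2.fillConvexPoly(m,cv2.convexHull(cv2.findNonZero(r.astype(np.uint8))),1),m)[1].astype(bool))(np.zeros(r.shape,np.uint8))
dil=lambda r,k:cv2.dilate(r.astype(np.uint8),np.ones((k,k))).astype(bool)
a=np.arange(12)*np.pi/6; hb=np.vstack([np.c_[np.full(12,x),10*np.cos(a),10*np.sin(a)] for x in (-34,42)])
fj=box(95,129,-50,50,60,110); bb=box(-78,-50,-45,45,60,120)
def vf(p,verb=0):
    x,y,yaw,th,dz=p; gap=60-1.91*th; mj=box(45-gap,95-gap,-50,50,60,110); s=[]
    for i in (3,4):
        heelm=dil(g(i,'done_heel'),9); bbm=np.zeros(heelm.shape,np.uint8); fill(bbm,C[i],place(bb,x,y,dz,yaw)); bbm=dil(bbm,7)
        s.append(part([place(fj,x,y,dz,yaw)],C[i],g(i,'fixed_jaw'),heelm))
        s.append(part([place(mj,x,y,dz,yaw)],C[i],hull(g(i,'jaw')),heelm|bbm))
        h=hb+[-138,-50*np.sin(th),100+50*np.cos(th)]
        s.append(.5*part([place(h,x,y,dz,yaw)],C[i],g(i,'crank_grip'),bbm))
    return s if verb else sum(s)
R=[]
for th in (.5,1.5,2.65,3.5):
    s=np.array([580,26,7.3,th,-4.]); R.append(minimize(vf,s,method='Nelder-Mead',options=dict(initial_simplex=np.vstack([s]+[s+d for d in np.diag([6,6,4,.4,4])]),maxiter=500,xatol=.02,fatol=1e-5)))
for r in sorted(R,key=lambda r:r.fun): print(r.x.round(2),r.fun.round(3),np.round(vf(r.x,1),3),'gap',60-1.91*r.x[3])
p=min(R,key=lambda r:r.fun).x
for i in (3,4):
    im=W[i]['im'][:,:,::-1].copy(); x,y,yaw,th,dz=p; gap=60-1.91*th
    for P in (fj,bb,box(45-gap,95-gap,-50,50,60,110),hb+[-138,-50*np.sin(th),100+50*np.cos(th)],box(-85,130,-55,55,0,60)):
        cv2.polylines(im,[cv2.convexHull(proj(C[i],place(P,x,y,dz,yaw)).round().astype(np.int32))],True,(0,0,255),1)
    cv2.imwrite(f'pics/f{i}.png',cv2.resize(im[0:260,110:410],None,fx=2,fy=2))
a=cv2.imread('pics/f3.png');b=cv2.imread('pics/f4.png');cv2.imwrite('pics/f34.png',cv2.resize(np.hstack([a,b]),(800,347)))
# heel with z tied to that dz
E
python3 fit2.py
```

```text
[576.39  25.8    7.49   2.67  -5.19] 0.116 [0.008 0.009 0.06  0.011 0.011 0.016] gap 54.89340113409168
[576.59  25.96   7.47   2.67  -2.58] 0.119 [0.02  0.007 0.056 0.013 0.008 0.016] gap 54.89462990011533
[576.07  22.57   9.58   2.87   4.08] 0.231 [0.067 0.019 0.056 0.02  0.052 0.017] gap 54.523496655431494
[581.79  38.06   1.87   1.06 -26.68] 0.868 [0.065 0.228 0.181 0.054 0.172 0.166] gap 57.97984783318843
```

View pics/f34.png

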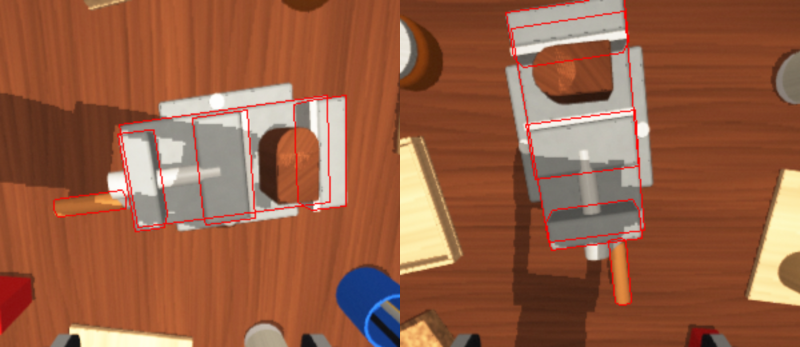

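The fit matches the outlines. The vise is at (576,26) with yaw 7.5° and θ≈2.67 (gap 55 mm). The done heel is centred in the gap. Wrist z reads about 5 mm low in every case (55 vs 60 for the bed, 7 vs 12 for the board), so the given heights hold. Next I'll measure the tray, make the raw-heel crop, and lift the done heel.

```bash
cat > s3.py <<'E'
from h import *
import station
print('go',getattr(station,'grasp_offset',None))
vs=[]
for n in ('top','side'):
    get_image(n); r=regions_of('tray',n)[0]; print(n,r['score'],r['extent']); vs.append((cam(n),r['region']))
w=pickle.load(open('w4.pkl','rb'))
f=lambda p:sum(soft([place(box(-75,75,-95,95,0,35),*p)],c,r) for c,r in vs)
b=[]
for yaw in (-10,10):
    s=np.array([506,294,0,yaw]); b.append(minimize(f,s,method='Nelder-Mead',options=dict(initial_simplex=np.vstack([s]+[s+d for d in np.diag([10,10,10,8.])]),maxiter=400)))
b=min(b,key=lambda r:r.fun); print('tray',b.x.round(1),b.fun,[iou([place(box(-75,75,-95,95,0,35),*b.x)],c,r) for c,r in vs])
im=[cv2.resize(cv2.imread(f'pics/{n}.png')[y-75:y+75,x-95:x+95],None,fx=2.1,fy=2.1,interpolation=cv2.INTER_CUBIC) for n,x,y in (('w1',269,170),('w2',280,195))]
cv2.imwrite('pics/crop.png',np.hstack(im))
t=cam('top')
for n,uv,z in (('cone',(331,215),102),('low',(346,190),67)): print(n,back(t,uv,z).round())
E
python3 s3.py; cat > s4.py <<'E'
from h import *
P=[649,35.3]; yaw=96
goto([*P,200],[180,0,yaw]); grip(70,40)
move_l([*P,120],speed=120); print(get_obs()['tcp_pos'],get_obs()['wrist_force'])
grip(30,40); o=get_obs(); print('w',o['grip_width'],o['grip_force'],o['tcp_pos'])
move_l([*P,195],speed=150); o=get_obs(); print('w',o['grip_width'],o['grip_force'],o['wrist_force'],o['t'])
E
python3 s4.py
```

```text
go 18.700000000000003
top 0.93 [153.4, 195.4, 66.7, 57.9]
side 0.61 [255.2, 155.0, 54.3, 42.8]
tray [505.1 300.9  -4.8  12. ] 0.0785714598700232 [np.float64(0.8763543658381134), np.float64(0.9482855536818438)]
cone [ 431. -236.  102.]
low [ 505. -292.   67.]
[649.70768427  35.26977121 120.75091597] [-0.28361925  0.50855431 -0.07649058]
w 35.75411273335244 40.4113943874836 [649.74717126  35.26515212 121.35358327]
w 35.059637631060426 39.924893863499165 [ 0.0219152   0.31517003 -2.36888097] 11.925
```

View pics/crop.png

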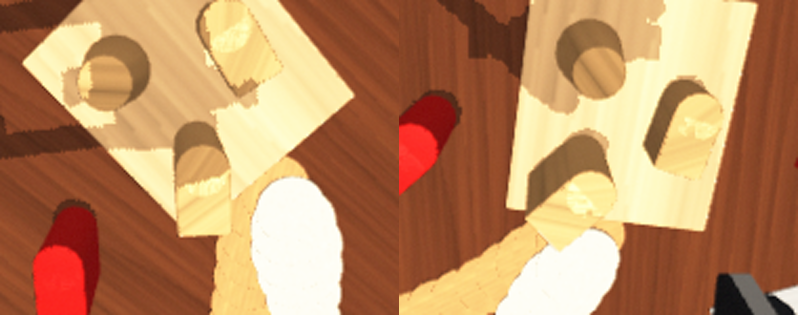

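The crop confirms it: the tall straight block with one rounded end is at w1 (269,181). The cone (229,131) and the low heel (288,114) are different, and the red ones are off the board. The done heel is held (35 mm), so I'll place it in the tray and fetch the raw heel.

```bash
cat > s5.py <<'E'
from h import *
def down(p,z0,step=1.0,n=8,lim=4):
    f0=get_obs()['wrist_force'][2]
    for k in range(n):
        move_l([p[0],p[1],z0-k*step],speed=40); wait(.05); o=get_obs(); df=o['wrist_force'][2]-f0
        if df>lim: break
    print('down',z0-k*step,o['tcp_pos'].round(1) if hasattr(o['tcp_pos'],'round') else o['tcp_pos'],round(df,1)); return o
if __name__=='__main__':
    T=[503,300]
    goto([*T,160],[180,0,100]); move_l([*T,71],speed=120)
    down(T,70); grip(60); move_l([*T,180],speed=200)
    P=[421.3,-338.2]
    o=get_obs(); im=get_image('wrist'); cv2.imwrite('pics/tray.png',im[:,:,::-1]); print([(r['score'],r['extent']) for r in spot_in('done_heel','wrist')])
    goto([*P,175],[180,0,43]); o=get_obs(); print(o['t'])
    im=get_image('wrist'); cv2.imwrite('pics/raw.png',im[:,:,::-1])
    R=regions_of('raw_heel','wrist'); print([(round(r['score'],2),np.round(r['extent']).tolist()) for r in R[:4]])
    pickle.dump((o,R),open('raw.pkl','wb'))
    c=cam('wrist',o); print('expect',cv2.boundingRect(proj(c,place(heel(),421.3,-338.2,12,43)).astype(np.float32)))
    a=cv2.imread('pics/tray.png');b=cv2.imread('pics/raw.png'); cv2.imwrite('pics/tr.png',cv2.resize(np.hstack([a,b]),(800,300)))
E
python3 s5.py
```

```text
down 66.0 [503.3 300.2  67.4] 7.7
[(0.57, [255.1, 192.2, 44.1, 87.3])]
18.95
[(0.9, [255.0, 195.0, 44.0, 88.0]), (0.77, [153.0, 252.0, 63.0, 91.0]), (0.69, [423.0, 24.0, 107.0, 44.0]), (0.58, [38.0, 122.0, 76.0, 73.0])]
expect (231, 150, 46, 92)
```

View pics/tr.png

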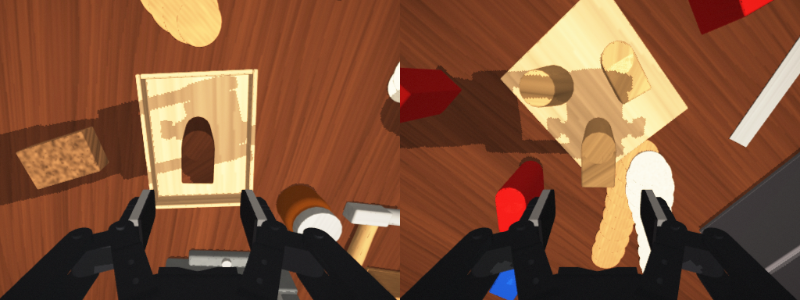

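Left half: the done heel stands in the tray, around (255,192). Right half: the raw heel is at (255,195), where the fit predicted it. A red block stands to its left, so I'll check finger clearance before descending.

```bash
python3 - <<'E'
from h import *
o,R=pickle.load(open('raw.pkl','rb')); c=cam('wrist',o); T=rot(o['ee_rot'])
m=np.argwhere(R[1]['region'])[:,::-1]
X=np.array([back(c,uv,90) for uv in m[::15]]); Y=(X-o['tcp_pos'])@T
print('red (tool frame, z90 upper bound)',Y.min(0).round(),Y.max(0).round())
P=[421.3,-338.2]
if np.abs(Y[:,1]).min()<50 and Y[:,0].max()>-16: print('check'); raise SystemExit
grip(60,40); move_l([*P,72],speed=120); print(get_obs()['wrist_force'],get_obs()['tcp_pos'])
grip(30,40); o=get_obs(); print('w',o['grip_width'],o['tcp_pos'],o['ee_rot'])
move_l([*P,190],speed=180); o=get_obs(); print('w',o['grip_width'],o['grip_force'],o['wrist_force'],o['t'])
E
```

```text
red (tool frame, z90 upper bound) [ -95. -121.   85.] [ -3. -62.  85.]
[-0.08782451 -0.27940882  0.3827499 ] [ 421.915853   -338.82436618   72.8252398 ]
w 35.157173841316634 [ 422.0232767  -338.90969785   73.2534835 ] [ 1.79869342e+02 -2.07746388e-03  4.30028966e+01]
w 35.57034366464727 40.29743492603302 [ 0.49111911  0.53100677 -2.06671654] 21.4167
```

```bash
python3 - <<'E'
from s5 import *
P0=[421.3,-338.2]; V=np.array([576.4,25.8]); a=np.radians(7.49)
Q=(V+72*np.array([np.cos(a),np.sin(a)])).tolist()
move_l([*P0,235],speed=200); goto([*Q,235],[180,0,97.5]); 
move_l([*Q,180],speed=150); f0=np.array(get_obs()['wrist_force'])
move_l([*Q,160],speed=80); f=np.array(get_obs()['wrist_force'])-f0; print(f.round(1))
if abs(f).max()>5: raise SystemExit
move_l([*Q,125],speed=80); f=np.array(get_obs()['wrist_force'])-f0; print(f.round(1))
if abs(f).max()>5: raise SystemExit
o=down(Q,124); print(o['wrist_force'])
grip(58); o=get_obs(); print(o['tcp_pos'],o['wrist_force'])
move_l([*Q,230],speed=200)
look([Q[0]-60,Q[1]-30,300],60,["jaw","fixed_jaw","raw_heel","crank_grip"],"w5"); print(get_obs()['t'])
w=pickle.load(open('w5.pkl','rb')); c=cam('wrist',w['obs'])
R=w['r']['raw_heel']; e=proj(c,[[*Q,150]])[0]; r=min(R,key=lambda r:np.hypot(*(np.array(r['extent'][:2])-e)))
s=np.array([*Q,97.5]); f=lambda p:soft([place(heel(),p[0],p[1],55.5,p[2])],c,r['region'])
m=minimize(f,s,method='Nelder-Mead',options=dict(initial_simplex=np.vstack([s]+[s+d for d in np.diag([5,5,5.])]))); print(m.x,m.fun)
d=m.x[:2]-V; print('in vise',d@[np.cos(a),np.sin(a)],d@[-np.sin(a),np.cos(a)],m.x[2]-7.49)
cv2.imwrite('pics/w5c.png',cv2.resize(w['im'][:,:,::-1][0:300,80:480],(800,600)))
E
```

```text
[ 0.  -0.1 -1.1]
[-0.5 -0.9 -0.5]
down 120.0 [648.1  35.2 121.3] 7.3
[-2.57720972e+00 -4.87131932e-03  5.39370058e+00]
[647.59225692  35.18415739 119.51494611] [-0.53825962 -0.51055828  0.33300416]
w5 jaw [(0.84, [249.0, 150.0, 83.0, 89.0]), (0.53, [444.0, 184.0, 108.0, 69.0])]
w5 fixed_jaw [(0.86, [314.0, 99.0, 76.0, 94.0]), (0.71, [249.0, 326.0, 31.0, 40.0])]
w5 raw_heel [(0.91, [291.0, 128.0, 60.0, 62.0]), (0.48, [373.0, 294.0, 14.0, 8.0])]
w5 crank_grip [(0.71, [174.0, 226.0, 42.0, 30.0]), (0.32, [298.0, 327.0, 25.0, 45.0])]
28.475
[647.60304242  37.32955342  97.14086793] 0.0020063982466087256
in vise 72.09842514446568 2.1496380718601014 89.65086793070328
```

View pics/w5c.png

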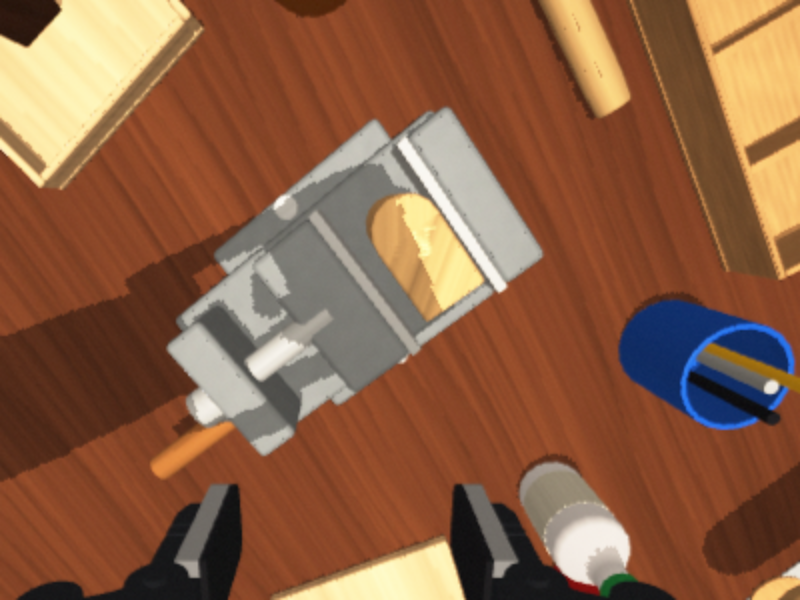

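The raw heel stands upright in the gap, round end towards the tray (view about (410,255)), within about 2 mm of the middle. The handle is at about (190,450), low on the -y side. Next I'll crank the first 0.6 turn while logging forces and checking the circle.

```bash
cat > crank.py <<'E'
from h import *
V=np.array([576.4,25.8]); A=7.49; a=np.radians(A); ux=np.array([np.cos(a),np.sin(a)]); uy=np.array([-np.sin(a),np.cos(a)])
OFF=18
def pose(th,cy=0.,cz=0.,gx=-150,r=50):
    xy=V+gx*ux+(cy-r*np.sin(th))*uy; return [*xy,100+cz+r*np.cos(th)-OFF]
def run(th0,th1,cy=0,cz=0,stop=None,step=.22,speed=80,base=None):
    L=[]; n=max(1,int(np.ceil((th1-th0)/step)))
    for th in np.linspace(th0,th1,n+1)[1:]:
        move_l(pose(th,cy,cz),speed=speed); o=get_obs(); p=np.array(o['tcp_pos']); f=np.array(o['wrist_force'])-base
        ly=(p[:2]-V)@uy; lz=p[2]+OFF-100; fy=f[:2]@uy; fz=f[2]
        t=np.array([-np.cos(th),-np.sin(th)]); n_=np.array([-np.sin(th),np.cos(th)])
        L.append([th,ly,lz,-(t@[fy,fz]),n_@[fy,fz],f[:2]@ux])   # resisting tangential, radial, axial
        if stop and L[-1][3]>stop: break
    return np.array(L)
E
cat > s7.py <<'E'
from crank import *
th=2.67; p=pose(th); Y=A+180
for yy in (A-180,A):
    q=solve_ik(p,[180,0,yy]); print(yy,q)
    if q is not None: Y=yy; break
goto([p[0],p[1],235],[180,0,Y]); grip(50,20); base=np.array(get_obs()['wrist_force'])
move_l([p[0],p[1],p[2]],speed=180); print('at',get_obs()['tcp_pos'],np.array(get_obs()['wrist_force'])-base)
grip(10,20); o=get_obs(); print('w',o['grip_width'],o['grip_force'],np.round(o['wrist_force']-base,1),np.round(o['tcp_pos'],1))
L=run(th,th+3.6,base=base)
np.set_printoptions(suppress=True,precision=1,linewidth=140); print(L); pickle.dump((L,base),open('L.pkl','wb'))
M=np.c_[2*L[:,1:3],np.ones(len(L))]; s=np.linalg.lstsq(M,(L[:,1:3]**2).sum(1),rcond=None)[0]; print('centre',s[:2],'r',np.sqrt(s[2]+s[0]**2+s[1]**2)); print(get_obs()['t'],get_obs()['grip_width'])
E
python3 s7.py
```

```text
-172.51 [ -11.51236197    4.71394494  125.26937958    0.           50.01667548
 -109.00236197]
at [431.63245591 -16.46701992  38.32055725] [-0.0463252  -0.14663187  0.33492117]
w 19.272916478052913 20.28382658958435 [-0.5  0.8  5.1] [431.6 -16.3  38.4]
[[  2.9 -12.  -47.5  -0.6  -9.   -1.3]
 [  3.1  -1.8 -48.7  -1.8 -11.3  -2.4]
 [  3.3   8.1 -47.9  -1.8 -12.4  -3.4]
 [  3.5  17.7 -45.   -1.6 -12.5  -4.5]
 [  3.7  26.6 -40.3  -0.6 -11.6  -3. ]
 [  3.9  34.4 -33.7  -2.2  -9.5  -2.3]
 [  4.2  40.8 -25.7  -1.4  -9.6  -2.3]
 [  4.4  45.5 -16.4  -1.5  -7.8  -0.7]
 [  4.6  48.2  -6.4  -2.2  -5.6  -1.3]
 [  4.8  48.7   4.   -1.   -5.6   0.8]
 [  5.   47.2  14.2  -2.3  -5.2   1.9]
 [  5.2  43.6  23.8  -1.9  -4.5   2. ]
 [  5.4  38.   32.6  -1.   -2.9   2.7]
 [  5.6  30.5  40.1  -2.2   0.7   3.5]
 [  5.8  21.6  45.9  -1.2   5.6   2.6]
 [  6.1  11.3  49.8   0.    8.5   1.1]
 [  6.3   0.3  51.3  -0.5   8.9  -0.3]]
centre [-1.2  1.4] r 50.03994866310431
37.1583 18.989015440962667
```

The circle fits (r = 50.04), with a small centre offset of about (-1.2, +0.5). I'll correct for it and continue to just before contact, then step finely.

```bash
cat > s8.py <<'E'
from crank import *
np.set_printoptions(suppress=True,precision=2,linewidth=140)
L0,base=pickle.load(open('L.pkl','rb')); th=L0[-1,0]
L=run(th,12.2,-1.2,.5,stop=9,step=.3,speed=110,base=base); print(L[::3]); print(get_obs()['t'])
th=L[-1,0]
if L[-1,3]<9:
    for k in range(30):
        th+=.06; l=run(th-.06,th,-1.2,.5,base=base,speed=40)[0]; wait(.05)
        o=get_obs(); f=(np.array(o['wrist_force'])-base); t=np.array([-np.cos(th),-np.sin(th)]); T=-(t@[f[:2]@uy,f[2]])
        ly=(np.array(o['tcp_pos'])[:2]-V)@uy; print(round(th,2),'T',round(T,1),'rad',l[4].round(1),'ly',round(ly,1))
        if T>10: break
pickle.dump((th,base),open('th.pkl','wb')); print(get_obs()['t'],get_obs()['grip_width'])
E
python3 s8.py
```

```text
[[  6.57 -16.39  49.14  -1.59   5.72   2.55]
 [  7.46 -48.01  19.19  -2.74   4.16   6.19]
 [  8.35 -43.97 -24.21  -2.95   0.12   6.5 ]
 [  9.23  -9.01 -48.03  -2.19 -11.28   2.54]
 [ 10.12  30.52 -37.16  -1.76  -8.09   1.13]
 [ 11.01  48.69   0.86  -1.46  -2.85   5.45]
 [ 11.9   30.65  39.77  -1.5    6.96   4.31]]
42.8333
12.26 T 0.8 rad 10.8 ly 15.3
12.32 T 2.6 rad 11.3 ly 12.5
12.38 T 1.8 rad 11.5 ly 9.4
12.44 T 2.2 rad 12.2 ly 6.2
12.5 T 1.5 rad 12.3 ly 2.9
12.56 T 0.7 rad 11.5 ly -0.4
12.62 T 2.4 rad 13.0 ly -3.4
12.68 T 4.5 rad 13.0 ly -6.0
12.74 T 6.4 rad 14.6 ly -8.5
12.8 T 8.6 rad 13.4 ly -11.0
12.86 T 12.3 rad 14.0 ly -13.5
46.1333 19.072071645893974
```

Contact came at θ≈12.57, as expected, and the resisting force rose to about 12 N (2 N of that is friction), so it is firm. I'll release, retreat upward and verify.

```bash
python3 - <<'E'
from crank import *
o=get_obs(); p=o['tcp_pos']
grip(50); print(np.round(get_obs()['wrist_force'],1)); move_l([p[0],p[1],300],speed=200)
d=look([470,20,320],0,["jaw","fixed_jaw","raw_heel","crank_grip"],"w6"); 
goto([400,-60,320],[180,0,0]); c=d['im'][:,:,::-1][0:300,90:410]
s=get_image('side')[:,:,::-1]; print([(r['score'],r['extent']) for r in spot_in('done_heel','side')[:2]],get_obs()['t'])
cv2.imwrite('pics/end.png',np.hstack([cv2.resize(c,(400,375)),cv2.resize(s[110:335,130:370],(400,375),interpolation=cv2.INTER_CUBIC)]))
w=d; cm=cam('wrist',w['obs']); R=w['r']['raw_heel']; e=proj(cm,[[650,35,150]])[0]; r=min(R,key=lambda r:np.hypot(*(np.array(r['extent'][:2])-e)))
s=np.array([652,36,97.5]); f=lambda p:soft([place(heel(),p[0],p[1],55.5,p[2])],cm,r['region'])
m=minimize(f,s,method='Nelder-Mead',options=dict(initial_simplex=np.vstack([s]+[s+q for q in np.diag([5,5,5.])]))); q=m.x[:2]-V; print('in vise',q@ux,q@uy,m.x[2]-A,m.fun)
E
```

```text
[0.4 0.3 0.2]
w6 jaw [(0.86, [243.0, 43.0, 92.0, 62.0])]
w6 fixed_jaw []
w6 raw_heel [(0.65, [350.0, 252.0, 40.0, 66.0]), (0.62, [478.0, 309.0, 63.0, 58.0]), (0.56, [454.0, 262.0, 64.0, 61.0]), (0.55, [490.0, 38.0, 43.0, 45.0])]
w6 crank_grip [(0.91, [263.0, 199.0, 24.0, 62.0]), (0.65, [474.0, 134.0, 74.0, 34.0])]
[(0.88, [255.0, 145.1, 8.7, 26.1]), (0.67, [244.9, 304.6, 83.8, 76.5])] 51.35
in vise 124.42274534016155 -4.389684602098992 65.01 0.9399703979492188
```

View pics/end.png

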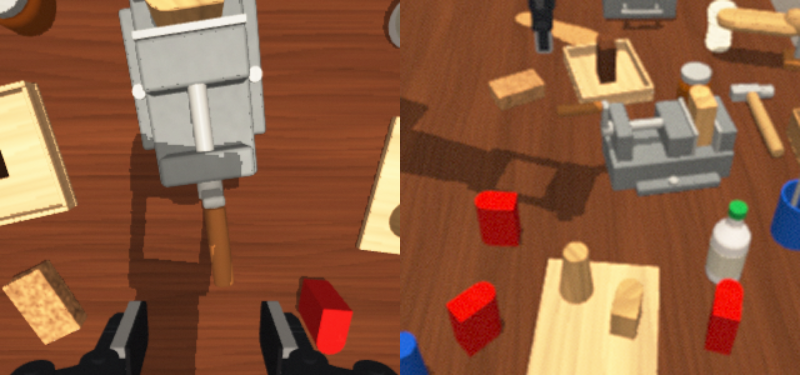

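The side view shows the raw heel upright between the closed jaws (about (703,115)), the finished heel standing in the tray (about (606,60)), the handle near the top, and everything else in place. I'm handing in.

```bash
python3 -c "
from station import *
print(sign_off(), get_obs()['t'])"
```

```text
the job is handed in; nothing more can be done
the job is handed in; nothing more can be done
```

The finished heel stands in the tray and the raw heel is clamped upright mid-vise (about 12 N at the handle, 2 N of it friction); nothing else looked disturbed in the last picture, and I handed in at about 51 s.

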